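# Deal two spools onto the turntable spindles

## Robot

A 6-joint arm with a two-finger parallel gripper is mounted at the origin on the work surface. World frame = base frame: x ahead of the robot, y to its left, z up, the work surface at z = 0. Lengths are in m, angles in rad, forces in N, time in s.
With the tool pointing down it reaches from about 0.4 to 0.925 m from the base axis. Payload 12.5 kg.
Tool frame: the origin (TCP) lies between the finger pads; the fingertips stand 8 mm ahead of it and the grasp point (between the pads) lies 11 mm behind it; z points along the fingers, y is the line along which they close (so a half turn about z gives the same grasp; the last joint's range is limited). The gripper opens to 95 mm and grips with 3 to 60 N. Pads are 20 mm wide; open, the fingers measure 119 mm over their backs; the gripper's body (75 mm by 180 mm) begins 59 mm behind the grasp point.
Start: joints at [1.072, 0.491, 1.559, -0, 1.092, -0.106], TCP at [0.239, 0.577, 0.223] pointing down, gripper open.
Joint ranges: [-3.1, 3.1], [-0.84, 2.19], [0.05, 2.79], [-1.13, 4.28], [0.06, 2.93], [-2.69, 2.69]. Speed limits (rad/s): [2.22, 2.22, 2.79, 3.14, 3.14, 3.14].

## Interface

Orientations are given as a unit quaternion [w, x, y, z].
In Python, from workcell import telemetry, get_image, r gives the robot as it stands.
- The arm moves only by the tool step_arm, never from a script. Its argument "rows" is a list that holds one entry, the list of rows, each a list of 4 numbers: the shift along the tool's x, y, z normalised to -1 to 1, where 1 is 40 mm, then the turn about the tool's z normalised to -1 to 1, where 1 is 5 degrees. In form: [[[x, y, z, twist], ...]]. A call has 1 to 10 rows; each row shifts and turns the commanded pose from where the row before left it, along the tool's axes as they then stand; what a row does not reach is not made up. A row lasts 1/10 s, in which the tool goes at most 50 mm and 8.59 degrees, less where a joint would pass 70% of its speed; a pose out of reach is approached as far as the arm can. A call with a number of a shift or a turn outside -1 to 1 is refused whole. A call with a gripper value outside its range is refused whole. "jaw" is the opening, from 0 (shut) to 1 (fully open), set as the call begins (left out, the last holds). The fingers move at their own pace and stop on an object; "newtons" is the grip in N (left out, the last holds). Time passes only in rows, so rows that do not move let the fingers close. It gives the time, the measured TCP pose, the force, the opening and the grip force at its end, in the units of the state.
- telemetry.sense(): the state, without advancing time (a new reading comes with each control period).
- get_image(name): name is "scene" or "top"; returns a dict with "img" (400x640x3 uint8, red, green, blue), "fovy" (degrees; the focal length in pixels is half the picture's height over the tangent of half this angle, whatever the lens; pixels are square), "cx", "cy" (the principal point, pixels), "D" ([k1, k2, p1, p2, k3] as OpenCV has them; the pictures are not rectified), "R" (3x3) and "t" (3): a world point X has camera coordinates R X + t. Camera axes: x right, y down, z forward; pixel columns grow to the right and rows downward; lengths in m; the calibration is good to about 2 mm. A picture is of the moment at which its call begins. There is no depth.
- r.close_job(): hands the job in; it is judged then, once.
The state is a dict: "time_s": time; "qpos": joint angles; "qvel": joint speeds; "joint_torque": joint torques, N m; "position": TCP position; "orientation": TCP orientation; "contact_force": force on the tool from outside, world axes, zero at the start; "moment": the same for the moment, N m; "finger_gap": finger opening in m; "finger_force": force on a finger pad.
Only numpy, scipy, OpenCV 4.12 (cv2) and the standard library are available. Lean on these libraries where they do the work, as an engineer would, in place of code of your own. Each camera call takes 0.05 s, during which the arm holds its last target. There are 200 camera calls.

## Task

Take the two empty line spools off the sloping stock rack and mount them on the two upright brass spindles of the walnut turntable, one spool per spindle, each standing upright and fully home on its collar. Lower each one gently down its spindle and do not let it drop, let go of both, and leave the brass goods on display where they are.

Things in the scene. Friction and masses are not known exactly. Their poses are not given: they have to be found in the camera images.
- spool_light: Empty spool, 96 mm tall: brass flanges 58 mm diameter, 16 mm thick, at both ends of a 38 mm pale wood barrel; 24 mm bore right through; 0.2-0.34 kg. Origin: centre of the underside; z: along the bore to the top. Starts on a rack peg (35 mm of it inside the bore), z leaning 25 degrees to the rack's front; draw it off along z. Grip the rigid top flange across its 58 mm (z 80 to 96 mm).
- spool_dark: Empty spool, 96 mm tall: brass flanges 58 mm diameter, 16 mm thick, at both ends of a 38 mm dark wood barrel; 24 mm bore right through; 0.2-0.34 kg. Origin: centre of the underside; z: along the bore to the top. Starts on a rack peg (35 mm of it inside the bore), z leaning 25 degrees to the rack's front; draw it off along z. Grip the rigid top flange across its 58 mm (z 80 to 96 mm).
- spindle_a_seat (a point): Centre of the collar top (44 mm diameter) at the foot of one of two like spindles, 32 mm above the counter: a mounted spool's underside centre comes here, its top staying up. z up. Spindle: brass, vertical, 18 mm diameter, tip 110 mm above this point (last 15 mm tapers to 8 mm), so 14 mm stands out of a mounted spool. Either spool may go on either spindle.
- spindle_b_seat (a point): Centre of the collar top (44 mm diameter) at the foot of one of two like spindles, 32 mm above the counter: a mounted spool's underside centre comes here, its top staying up. z up. Spindle: brass, vertical, 18 mm diameter, tip 110 mm above this point (last 15 mm tapers to 8 mm), so 14 mm stands out of a mounted spool. Either spool may go on either spindle.
- turntable: Walnut turntable with its brake on (it cannot turn or move), a disc 340 mm in diameter, top 28 mm above the counter. Origin: centre of its underside on the counter; the two spindles stand on its x axis, 85 mm either side of the centre. It may stand at the robot's left or right.
- rack: Fixed wooden stock rack, 250 mm wide (y), about 105 mm deep (x) and 85 mm high, with a face sloping 25 degrees, its low edge to the front (-x). Two brass pegs, 18 mm diameter and 35 mm long, stand square to that face at y = -65 and +65 mm, their feet 62 mm above the counter at x = 0. Origin: centre of the underside on the counter.
- compass: Brass compass bowl with a white dial, 112 mm diameter, 55 mm tall, loose on the turntable; leave it. Origin: centre of the underside, z up.
- turnbuckle: Bronze turnbuckle, 160 mm long along its x, 24 mm wide, 12 mm tall, loose on the turntable near its rim; leave it. Origin: centre of the underside.
- door_knob: Brass cabin door knob with green verdigris spots, 50 mm diameter, 53 mm tall, loose on the turntable; leave it. Origin: centre of the underside, z up.
- oarlock: Brass oarlock lying on the counter beyond the turntable and the rack, about 130 mm long along its x, 84 mm wide, 16 mm tall; leave it. Origin: on the underside, near its middle.
Things that resemble listed ones, but are neither listed nor needed, are in the scene too. What is shaped like the spool_light but blue, green or turquoise is not meant.

How it is judged:
On the way, in this order (a step that is already met when the one before it is completed fails the run):
1. one spool is home on a spindle, released and at rest ((((horizontal distance between spool_light and spindle_a_seat below 0.007 m and z of spool_light in the frame of spindle_a_seat between -0.005 and 0.005 m and angle between spool_light's own z axis and vertical below 0.08 rad) and contact force between spool_light and the fingers below 0.2 N and linear speed of spool_light below 0.02 m/s) or ((horizontal distance between spool_light and spindle_b_seat below 0.007 m and z of spool_light in the frame of spindle_b_seat between -0.005 and 0.005 m and angle between spool_light's own z axis and vertical below 0.08 rad) and contact force between spool_light and the fingers below 0.2 N and linear speed of spool_light below 0.02 m/s) or ((horizontal distance between spool_dark and spindle_a_seat below 0.007 m and z of spool_dark in the frame of spindle_a_seat between -0.005 and 0.005 m and angle between spool_dark's own z axis and vertical below 0.08 rad) and contact force between spool_dark and the fingers below 0.2 N and linear speed of spool_dark below 0.02 m/s) or ((horizontal distance between spool_dark and spindle_b_seat below 0.007 m and z of spool_dark in the frame of spindle_b_seat between -0.005 and 0.005 m and angle between spool_dark's own z axis and vertical below 0.08 rad) and contact force between spool_dark and the fingers below 0.2 N and linear speed of spool_dark below 0.02 m/s))), for 0.2 s.
2. the other spool is home on the other spindle too, both released and at rest ((((horizontal distance between spool_light and spindle_a_seat below 0.007 m and z of spool_light in the frame of spindle_a_seat between -0.005 and 0.005 m and angle between spool_light's own z axis and vertical below 0.08 rad) and (horizontal distance between spool_dark and spindle_b_seat below 0.007 m and z of spool_dark in the frame of spindle_b_seat between -0.005 and 0.005 m and angle between spool_dark's own z axis and vertical below 0.08 rad)) or ((horizontal distance between spool_light and spindle_b_seat below 0.007 m and z of spool_light in the frame of spindle_b_seat between -0.005 and 0.005 m and angle between spool_light's own z axis and vertical below 0.08 rad) and (horizontal distance between spool_dark and spindle_a_seat below 0.007 m and z of spool_dark in the frame of spindle_a_seat between -0.005 and 0.005 m and angle between spool_dark's own z axis and vertical below 0.08 rad))) and contact force between each of spool_light, spool_dark and the fingers below 0.2 N and linear speed of each of spool_light, spool_dark below 0.02 m/s), for 0.2 s.
At the end, for the whole second after the job is handed in: One spool on each spindle: underside within 5 mm of the seat, axis within 7 mm of the spindle's, upright within 0.08 rad (4.6 degrees), both released and at rest (under 20 mm/s) (all of step 2); the robot touches nothing.
It fails at once if a spool drops or is rammed down a spindle (faster than 0.45 m/s while on it) ((horizontal distance between spool_light and spindle_a_seat below 0.02 m and z of spool_light in the frame of spindle_a_seat below 0.1 m and linear speed of spool_light above 0.45 m/s) or (horizontal distance between spool_light and spindle_b_seat below 0.02 m and z of spool_light in the frame of spindle_b_seat below 0.1 m and linear speed of spool_light above 0.45 m/s) or (horizontal distance between spool_dark and spindle_a_seat below 0.02 m and z of spool_dark in the frame of spindle_a_seat below 0.1 m and linear speed of spool_dark above 0.45 m/s) or (horizontal distance between spool_dark and spindle_b_seat below 0.02 m and z of spool_dark in the frame of spindle_b_seat below 0.1 m and linear speed of spool_dark above 0.45 m/s)).
It fails at once if the compass is moved more than 20 mm (distance of compass from where it was at the start of the episode above 0.02 m).
It fails at once if the turnbuckle is moved more than 20 mm (distance of turnbuckle from where it was at the start of the episode above 0.02 m).
It fails at once if the door knob is moved more than 20 mm (distance of door_knob from where it was at the start of the episode above 0.02 m).
It fails at once if the oarlock is moved more than 20 mm (distance of oarlock from where it was at the start of the episode above 0.02 m).
It also fails if it takes over 70 s, if anything falls off the work surface, if the arm or the gripper's body presses on something with over 40 N, if the wrist force passes 120 N, or if a joint passes its speed limit or range.

## Working session

There is one attempt and no reset: what is moved stays moved. The work goes in short steps, Python scripts to look and compute and a tool call to move; the robot and the scene stay as the last step left them, time stands still between calls to the robot, and variables do not carry over. Pictures are saved under pics/ and viewed, at most 12 in all, crops included, and the job is handed in when it is done.

Besides the shell and the picture viewer there is one more tool, called after "Call:" as name([rows], argument=value, ...), one row to a line, values as JSON. step_arm: Moves the arm, as the interface text tells. Its arguments: {"type":"object","properties":{"rows":{"type":"array","items":{"type":"array","items":{"type":"array","items":{"type":"number"}}}},"jaw":{"type":"number"},"newtons":{"type":"number"}},"required":["rows"]}

```bash
mkdir -p pics; ls; python3 - <<'E'
from workcell import telemetry, get_image, r
import cv2,pickle
s=telemetry.sense(); print(s)
d={}
for n in("scene","top"):
    g=get_image(n); d[n]=g; cv2.imwrite(f"pics/{n}0.png",g["img"][:,:,::-1])
    print(n,{k:v for k,v in g.items() if k!="img"})
pickle.dump(d,open("d0.pkl","wb"))
E
```

```text
pics
{'time_s': 0.0, 'qpos': array([ 1.07238162e+00,  4.91582663e-01,  1.55948785e+00, -7.87963567e-06,
        1.09169809e+00, -1.05597300e-01]), 'qvel': array([-1.30021469e-03, -2.62955525e-05, -1.10198577e-03,  2.08965388e-04,
        5.70866607e-04, -2.34950748e-03]), 'joint_torque': array([-4.15006056e-03, -6.12647367e+01, -2.58163083e+01,  6.91078696e-02,
        4.83245426e-02, -1.12760908e-04]), 'position': array([0.23910298, 0.57718152, 0.22203417]), 'orientation': array([-1.71548207e-04,  1.95146529e-01,  9.80773922e-01, -5.62404668e-04]), 'contact_force': array([ 0.51812767, -0.61382188, -0.32127408]), 'moment': array([ 0.04130058,  0.00013991, -0.02930075]), 'finger_force': 0.0, 'finger_gap': 0.09489460487287628}
scene {'fovy': 55.370759581852575, 'cx': 318.2529164596179, 'cy': 193.87767537376484, 'D': array([-0.07732638,  0.        ,  0.        ,  0.        ,  0.        ]), 'R': array([[ 0.4193316 ,  0.90779681, -0.00812123],
       [ 0.5021465 , -0.23938678, -0.83098909],
       [-0.75631336,  0.34438194, -0.55622944]]), 't': array([-0.28313674, -0.22359677,  1.56895495])}
top {'fovy': 46.881268498769415, 'cx': 310.76279546751607, 'cy': 197.01405429565958, 'D': array([0.00604486, 0.        , 0.        , 0.        , 0.        ]), 'R': array([[-0.00546093, -0.9996726 ,  0.02499749],
       [-0.99897705,  0.00433157, -0.04501203],
       [ 0.04488902, -0.02521773, -0.99867364]]), 't': array([0.04103596, 0.5981325 , 1.17969025])}
```

View pics/scene0.png

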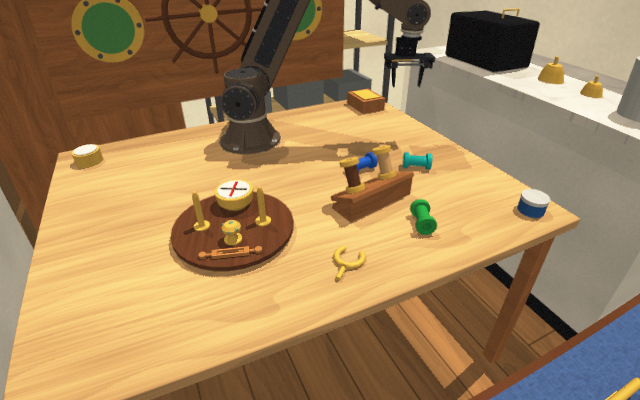

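View pics/top0.png

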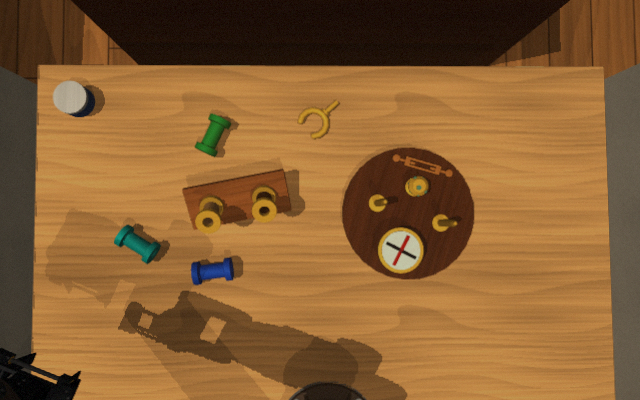

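Scene view: the dark spool (352,175) and the light spool (384,160) stand on the rack. In the top view they are at (264,204) and (210,215). The spindles are at about (377,203) and (441,222). Blue, turquoise and green spools lying on the counter are decoys by colour and are not on pegs. I'll confirm with one enlarged crop.

```bash
python3 - <<'E'
import cv2,pickle,numpy as np
d=pickle.load(open("d0.pkl","rb"))
t=d["top"]["img"][:,:,::-1]; s=d["scene"]["img"][:,:,::-1]
a=cv2.resize(t[155:245,180:290],(0,0),fx=3.6,fy=3.6,interpolation=3)
b=cv2.resize(t[180:240,360:470],(0,0),fx=3.6,fy=3.6,interpolation=3)
c=cv2.resize(s[135:225,325:425],(0,0),fx=3.6,fy=3.6,interpolation=3)
e=cv2.resize(s[175:255,180:290],(0,0),fx=3.6,fy=3.6,interpolation=3)
o=np.zeros((600,800,3),np.uint8)
for im,(x,y) in((a,(0,0)),(b,(0,330)),(c,(400,0)),(e,(400,330))):
    h=min(im.shape[0],600-y);w=min(im.shape[1],800-x);o[y:y+h,x:x+w]=im[:h,:w]
cv2.imwrite("pics/crop1.png",o)
E
```

```text
(no output)
```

View pics/crop1.png

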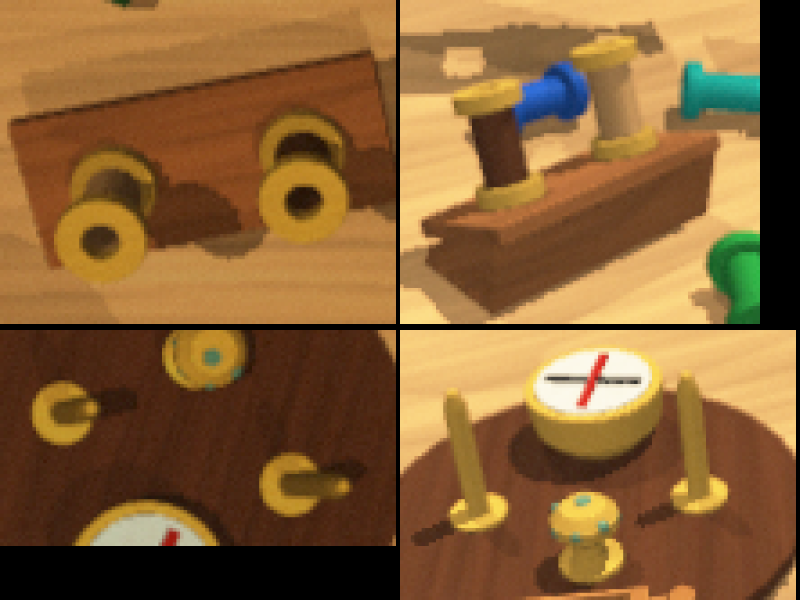

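The light spool's top bore is at top px (208,222) and the dark one's at (264,211). Both sit on the rack pegs with brass flanges and wooden barrels, as described. Next I fit the rack and turntable poses from both views.

```bash
cat > h.py <<'E'
import numpy as np,cv2
from scipy.optimize import least_squares
def proj(g,P):
    f=g["img"].shape[0]/2/np.tan(np.radians(g["fovy"])/2)
    K=np.array([[f,0,g["cx"]],[0,f,g["cy"]],[0,0,1]])
    return cv2.projectPoints(np.array(P,float).reshape(-1,3),cv2.Rodrigues(g["R"])[0],g["t"],K,g["D"])[0][:,0]
def world(p,L):
    c,s=np.cos(p[2]),np.sin(p[2]); L=np.array(L,float)
    return L@np.array([[c,s,0],[-s,c,0],[0,0,1]])+[p[0],p[1],0]
def fit(obs,p0):  # obs: (g, local, px)
    f=lambda p:np.concatenate([(proj(g,world(p,[l]))-px).ravel() for g,l,px in obs])
    r=least_squares(f,p0,loss="soft_l1"); return r.x,f(r.x).reshape(-1,2)
E
python3 - <<'E'
import pickle
from h import *
d=pickle.load(open("d0.pkl","rb")); T,S=d["top"],d["scene"]
u=lambda x,y,ox,oy:np.array([(x+.5)/3.6-.5+ox,(y+.5)/3.6-.5+oy])
a=np.radians(25); q=lambda y,h:[-h*np.sin(a),y,.062+h*np.cos(a)]
ob=[(T,q(.065,.096),u(101,240,180,155)),(T,q(-.065,.096),u(304,200,180,155)),
    (S,q(.065,.096),u(204,49,325,135)),(S,q(-.065,.096),u(88,90,325,135)),
    (T,[-.0,0.,0.],np.zeros(2))][:4]
p,r=fit(ob,[.6,.2,.15]);print("rack",p.round(4),r.round(1).tolist())
for y in(.065,-.065):
    print(y,"flange ctr(h=88)",world(p,[q(y,.088)]).round(4),"underside",world(p,[q(y,0)]).round(4))
print("axis -x dir",world([0,0,p[2]],[[-1,0,0]]).round(4))
ot=[]
for sx,c,t,cs,ts in((.085,(62,83),(90,78),(77,183),(52,62)),(-.085,(290,155),(341,157),(299,165),(286,48))):
    ot+=[(T,[sx,0,.032],u(*c,360,180)),(T,[sx,0,.140],u(*t,360,180)),(S,[sx,0,.032],u(*cs,180,175)),(S,[sx,0,.140],u(*ts,180,175))]
best=[]
for y0 in(1.2,-1.2,1.9,2.8):
    v=fit(ot,[.55,-.25,y0]);best.append((np.abs(v[1]).sum(),v))
_,(p,r)=min(best,key=lambda b:b[0])
print("tt",p.round(4),r.round(1).tolist())
print(world(p,[[.085,0,.032],[-.085,0,.032]]).round(4))
E
```

```text
rack [0.5909 0.2206 0.1891] [[-0.3, -0.4], [-0.4, -0.3], [-0.6, -0.7], [-0.9, -0.1]]
0.065 flange ctr(h=88) [[0.5422 0.2774 0.1418]] underside [[0.5787 0.2844 0.062 ]]
-0.065 flange ctr(h=88) [[0.5666 0.1498 0.1418]] underside [[0.6032 0.1568 0.062 ]]
axis -x dir [[-0.9822 -0.1879  0.    ]]
tt [ 0.5559 -0.2108  1.2407] [[0.1, -0.5], [0.2, -0.7], [61.1, -5.2], [64.4, -3.9], [-0.2, 0.8], [-0.2, 0.8], [-61.8, 3.9], [-65.5, 4.0]]
[[ 0.5835 -0.1304  0.032 ]
 [ 0.5284 -0.2912  0.032 ]]
```

Call:
step_arm([
  [[0,0,0,-0.95],[0,0,0,-0.95],[0,0,0,-0.95],[0,0,0,-0.95],[0,0,0,-0.95],[0,0,0,-0.95],[0,0,0,-0.96],[-0.6,-0.8,0,0],[-0.6,-0.8,0,0],[-0.6,-0.8,0,0]],
], jaw=1)

```text
time_s: 1.1
position: [0.3285, 0.4956, 0.2223]
orientation: [-0.0, -0.095, 0.996, -0.0]
contact_force: [1.2, 0.6, 0.7]
finger_gap: 0.0953
finger_force: 0.0
```

```bash
cat > go.py <<'E'
import sys,numpy as np
from workcell import telemetry
from scipy.spatial.transform import Rotation as Ro
s=telemetry.sense(); q=s["orientation"]; R=Ro.from_quat([q[1],q[2],q[3],q[0]]).as_matrix()
tx,ty,tz=map(float,sys.argv[1:4])
print("pos",s["position"].round(4),"yaw(y axis) ",np.degrees(np.arctan2(-R[0,1],R[1,1])).round(2),"q6",s["qpos"][5].round(3),"t",s["time_s"])
print("rows total (unit 40mm):",(R.T@(np.array([tx,ty,tz])-s["position"])/.04).round(3), "F",s["contact_force"].round(1),"gap",s["finger_gap"].round(4))
E
python3 go.py .5422 .2774 .1808
python3 - <<'E'
import pickle
from h import *
d=pickle.load(open("d0.pkl","rb")); T,S=d["top"],d["scene"]
u=lambda x,y,ox,oy:np.array([(x+.5)/3.6-.5+ox,(y+.5)/3.6-.5+oy])
ot=[]
for sx,c,t,cs,ts in((.085,(62,83),(90,78),(299,165),(286,48)),(-.085,(290,155),(341,157),(77,183),(52,62))):
    ot+=[(T,[sx,0,.032],u(*c,360,180)),(T,[sx,0,.140],u(*t,360,180)),(S,[sx,0,.032],u(*cs,180,175)),(S,[sx,0,.140],u(*ts,180,175))]
p,r=fit(ot,[.55,-.25,1.24]);print("tt",p.round(4),r.round(1).tolist())
print(world(p,[[.085,0,.032],[-.085,0,.032]]).round(4))
E
```

```text
pos [0.3285 0.4956 0.2223] yaw(y axis)  10.85 q6 -0.886 t 1.1
tt [ 0.5565 -0.2104  1.2586] [[-0.2, -0.2], [-0.2, -0.3], [-0.3, -0.4], [-0.4, -0.3], [-0.2, -0.0], [-0.2, -0.1], [0.0, -0.7], [-0.4, 0.5]]
[[ 0.5827 -0.1295  0.032 ]
 [ 0.5304 -0.2913  0.032 ]]Traceback (most recent call last):
  File "go.py", line 7, in <module>
    print("rows total (unit 40mm):",(R.T@(np.array([tx,ty,tz])-s["position"])/.04).round(3), "F",s["contact_force"].round(1),"gap",s["finger_gap"].round(4))
                                                                                                                                   ^^^^^^^^^^^^^^^^^^^^^
AttributeError: 'float' object has no attribute 'round'
```

Call:
step_arm([
  [[-0.53,-0.795,0,0],[-0.53,-0.795,0,0],[-0.53,-0.795,0,0],[-0.53,-0.795,0,0],[-0.53,-0.795,0,0],[-0.53,-0.795,0,0],[-0.53,-0.795,0,0],[-0.52,-0.795,0,0],[0,0,0,0],[0,0,0,0]],
])

```text
time_s: 2.1
position: [0.5418, 0.2779, 0.2222]
orientation: [-0.0, -0.093, 0.996, 0.0]
contact_force: [0.5, -0.1, 0.4]
finger_gap: 0.0955
finger_force: 0.0
```

```bash
sed -i 's/s\["finger_gap"\].round(4)/s["finger_gap"]/' go.py; python3 go.py .5422 .2774 .1308
python3 - <<'E'
from workcell import get_image
import cv2,numpy as np
o=np.zeros((600,800,3),np.uint8)
t=get_image("top")["img"][140:290,150:350,::-1];s=get_image("scene")["img"][90:240,300:450,::-1]
o[:300,:400]=cv2.resize(t,(400,300)); o[:400,400:]=cv2.resize(s,(400,400))
cv2.imwrite("pics/c2.png",o)
E
```

```text
pos [0.5418 0.2779 0.2222] yaw(y axis)  10.7 q6 -1.392 t 2.1
rows total (unit 40mm): [-0.009 -0.014  2.284] F [ 0.5 -0.1  0.4] gap 0.09546317906929001
```

View pics/c2.png

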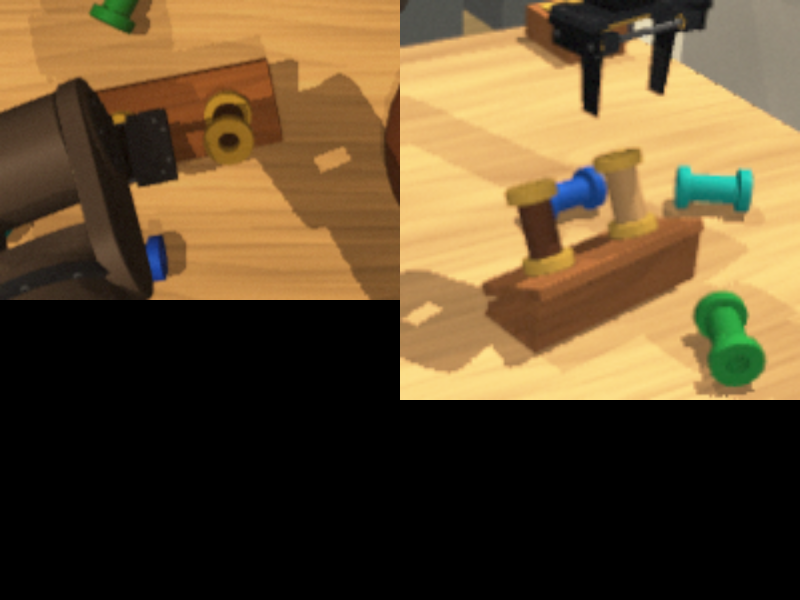

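The fingers (crop px 590,100 and 660,80) straddle the light spool's top flange. I go down and grip.

Call:
step_arm([
  [[0,0,0.5,0],[0,0,0.5,0],[0,0,0.5,0],[0,0,0.4,0],[0,0,0.38,0],[0,0,0,0],[0,0,0,0]],
])

```text
time_s: 2.9
position: [0.5413, 0.2792, 0.1318]
orientation: [-0.0, -0.095, 0.996, 0.0]
contact_force: [-0.2, 0.7, -0.2]
finger_gap: 0.0949
finger_force: 0.0
```

Call:
step_arm([
  [[0,0,0,0],[0,0,0,0],[0,0,0,0],[0,0,0,0],[0,0,0,0],[0,0,0,0],[0,0,0,0],[0,0,0,0]],
], jaw=0, newtons=15)

```text
time_s: 3.7
position: [0.5418, 0.2783, 0.1315]
orientation: [0.0, -0.094, 0.996, -0.0]
contact_force: [-0.8, -1.4, 1.4]
finger_gap: 0.0587
finger_force: 15.0
```

Call:
step_arm([
  [[0.085,0,-0.18,0],[0.085,0,-0.18,0],[0.085,0,-0.18,0],[0.085,0,-0.18,0],[0.085,0,-0.18,0],[0.085,0,-0.18,0],[0,0,-0.5,0],[0,0,-0.8,0],[0,0,-0.8,0],[0,0,-0.6,0]],
])

```text
time_s: 4.7
position: [0.5216, 0.2746, 0.2851]
orientation: [0.001, -0.094, 0.996, 0.0]
contact_force: [0.1, -0.9, -3.2]
finger_gap: 0.0585
finger_force: 15.0
```

```bash
python3 go.py .5827 -.1295 .280
cat > look.py <<'E'
import sys,cv2,numpy as np
from workcell import get_image
# name x0 y0 x1 y1 scale pairs: scene crop and optional top crop side by side
from h import proj
P=None
n,f=sys.argv[1],list(map(int,sys.argv[2:6]))
g=get_image(sys.argv[6] if len(sys.argv)>6 else "scene")
c=g["img"][f[1]:f[3],f[0]:f[2],::-1]; k=min(800/c.shape[1],600/c.shape[0],5)
cv2.imwrite(f"pics/{n}.png",cv2.resize(c,(0,0),fx=k,fy=k)); print("scale",k)
E
python3 look.py c3 300 60 450 200
```

```text
pos [0.5216 0.2746 0.2851] yaw(y axis)  10.8 q6 -1.387 t 4.7
rows total (unit 40mm): [  0.393 -10.209   0.123] F [ 0.1 -0.9 -3.2] gap 0.05854274729669031
scale 4.285714285714286
```

View pics/c3.png

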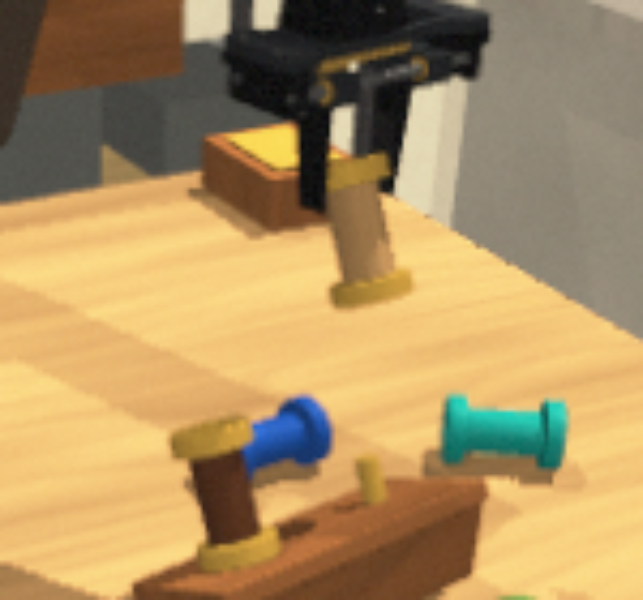

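The spool is held on its flange, still tilted about 25° (axis crop px 358,170 → 371,290). The tool cannot tilt, so I'll set it on a free patch of counter: its centre of mass lies inside the lower edge, so it will stand up when released. Then I regrip it upright.

Call:
step_arm([
  [[0.33,-0.69,0,0],[0.33,-0.69,0,0],[0.33,-0.69,0,0],[0.33,-0.69,0,0],[0.33,-0.69,0,0],[0.33,-0.69,0,0],[0.33,-0.69,0,0],[0.33,-0.69,0,0],[0,0,0,0]],
])

```text
time_s: 5.65
position: [0.4583, 0.0356, 0.2825]
orientation: [-0.0, -0.093, 0.996, -0.0]
contact_force: [-0.4, 0.4, -2.7]
finger_gap: 0.0589
finger_force: 15.0
```

Call:
step_arm([
  [[0,0,0.6,0],[0,0,0.7,0],[0,0,0.7,0],[0,0,0.7,0],[0,0,0.7,0],[0,0,0.7,0],[0,0,0.5,0],[0,0,0.1,0],[0,0,0,0]],
])

```text
time_s: 6.55
position: [0.4593, 0.0383, 0.0944]
orientation: [-0.0, -0.094, 0.996, 0.0]
contact_force: [0.6, 0.1, -2.8]
finger_gap: 0.0588
finger_force: 15.0
```

Call:
step_arm([
  [[0,0,0.08,0],[0,0,0.08,0],[0,0,0.08,0],[0,0,0.06,0],[0,0,0,0]],
], newtons=8)

```text
time_s: 7.05
position: [0.4593, 0.0379, 0.0825]
orientation: [-0.0, -0.094, 0.996, 0.0]
contact_force: [0.3, -0.6, -3.6]
finger_gap: 0.0588
finger_force: 8.0
```

```bash
python3 look.py c4 220 110 340 210
```

```text
scale 5
```

View pics/c4.png

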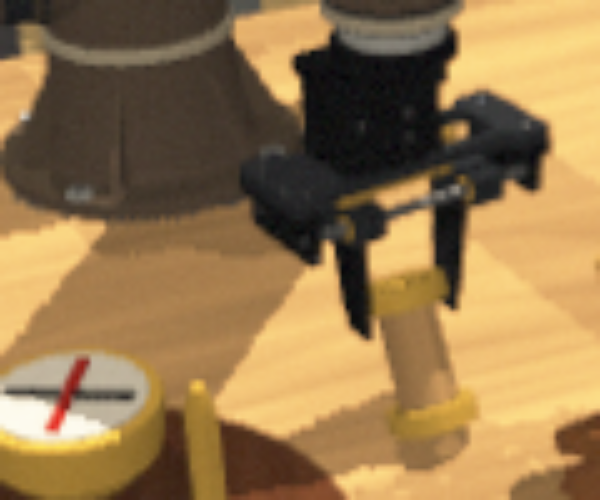

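The spool is just above the counter, still tilted (lower flange crop px 432,413). I continue down to contact.

Call:
step_arm([
  [[0,0,0.06,0],[0,0,0.06,0],[0,0,0,0]],
])

```text
time_s: 7.4
position: [0.46, 0.0379, 0.0784]
orientation: [0.001, -0.094, 0.996, -0.0]
contact_force: [0.6, 0.8, 6.5]
finger_gap: 0.059
finger_force: 8.0
```

Call:
step_arm([
  [[0,0,0.05,0],[0,0,0,0]],
])

```text
time_s: 7.6
position: [0.4601, 0.0378, 0.0765]
orientation: [0.001, -0.094, 0.996, -0.0]
contact_force: [0.1, -0.2, 8.9]
finger_gap: 0.0588
finger_force: 8.0
```

Call:
step_arm([
  [[0,0,0.05,0],[0,0,0,0]],
])

```text
time_s: 7.8
position: [0.4601, 0.0378, 0.0745]
orientation: [0.001, -0.094, 0.996, -0.0]
contact_force: [-1.1, -1.2, 8.9]
finger_gap: 0.0588
finger_force: 8.0
```

Call:
step_arm([
  [[0,0,0,0],[0,0,0,0],[0,0,0,0],[0,0,0,0],[0,0,0,0],[0,0,0,0]],
], jaw=0.72)

```text
time_s: 8.4
position: [0.4593, 0.0379, 0.0738]
orientation: [-0.0, -0.094, 0.996, 0.0]
contact_force: [-0.1, -0.1, 0.1]
finger_gap: 0.0682
finger_force: 0.0
```

```bash
python3 go.py .46 .038 .08; python3 look.py c5 220 110 340 210
```

```text
pos [0.4593 0.0379 0.0738] yaw(y axis)  10.8 q6 -1.82 t 8.4
rows total (unit 40mm): [-0.017 -0.001 -0.156] F [-0.1 -0.1  0.1] gap 0.06824195202212006
scale 5
```

View pics/c5.png

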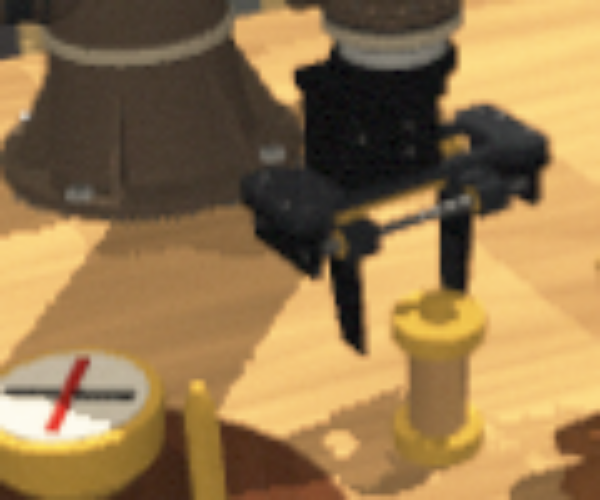

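The light spool now stands upright on the counter (top face crop px 439,311). I compute its position and regrip.

```bash
python3 - <<'E'
import pickle
from h import *
g=pickle.load(open("d0.pkl","rb"))["scene"]
th=np.linspace(0,6.28,60)
m=lambda z:np.c_[.029*np.cos(th),.029*np.sin(th),0*th+z]
def box(x,y,z):
    q=(proj(g,m(z)+[x,y,0])-[220,110]+.5)*5-.5; return np.r_[q.min(0),q.max(0)]
# observed: top-face left,right extents, top edge; bottom flange left,right,lowest
def f(p):
    a=box(*p,.096);b=box(*p,0.0); return [a[0]-391,a[2]-487,a[1]-290,b[3]-466,b[0]-394,b[2]-484]
r=least_squares(f,[.5,.04]);print(r.x.round(4),np.round(r.fun,1))
p=r.x
print(((proj(g,[[p[0],p[1],.096]])-[220,110]+.5)*5-.5))
E
python3 go.py .497 .045 .077
```

```text
[0.4935 0.0472] [-1.5 -2.1 -2.3  2.   1.3  2.5]
[[437.2002217  311.41958032]]
pos [0.4594 0.0379 0.0738] yaw(y axis)  10.79 q6 -1.821 t 8.45
rows total (unit 40mm): [-0.957 -0.002 -0.08 ] F [ 0.3  0.1 -0.2] gap 0.06829790419376573
```

Call:
step_arm([
  [[0,0,0,0],[0,0,-0.04,0],[-0.2,0.02,-0.04,0],[-0.225,0.02,0,0],[-0.225,0.02,0,0],[-0.22,0,0,0],[0,0,0,0]],
], jaw=0.9)

```text
time_s: 9.15
position: [0.4944, 0.047, 0.0769]
orientation: [0.0, -0.094, 0.996, -0.0]
contact_force: [0.4, -0.5, 0.2]
finger_gap: 0.0856
finger_force: 0.0
```

Call:
step_arm([
  [[0,0,0,0],[0,0,0,0],[0,0,0,0],[0,0,0,0],[0,0,0,0],[0,0,0,0],[0,0,0,0],[0,0,0,0]],
], jaw=0, newtons=12)

```text
time_s: 9.95
position: [0.4932, 0.0467, 0.0771]
orientation: [0.0, -0.094, 0.996, -0.0]
contact_force: [0.2, -2.8, 1.9]
finger_gap: 0.0588
finger_force: 12.0
```

Call:
step_arm([
  [[0,0,-0.3,0],[0,0,-0.6,0],[0,0,-0.7,0],[0,0,-0.7,0],[0,0,-0.7,0],[0,0,-0.7,0],[0,0,-0.5,0],[0,0,-0.1,0],[0,0,0,0],[0,0,0,0]],
])

```text
time_s: 10.95
position: [0.4925, 0.0469, 0.2481]
orientation: [-0.001, -0.094, 0.996, 0.0]
contact_force: [-0.1, -0.3, -3.1]
finger_gap: 0.0584
finger_force: 12.0
```

```bash
python3 go.py .5827 -.1295 .250
python3 - <<'E'
from workcell import get_image
import pickle
pickle.dump({n:get_image(n) for n in("scene","top")},open("d1.pkl","wb"))
E
```

```text
pos [0.4925 0.0469 0.2481] yaw(y axis)  10.8 q6 -1.798 t 10.95
rows total (unit 40mm): [-1.389 -4.753 -0.053] F [-0.1 -0.3 -3.1] gap 0.058392287057120795
```

Call:
step_arm([
  [[0.06,-0.7,-0.1,0],[0.066,-0.866,-0.1,0],[0.066,-0.866,0,0],[0.066,-0.866,0,0],[0.066,-0.866,0,0],[0.066,-0.866,0,0],[0.066,-0.866,0,0],[0.066,-0.866,0,0],[0.066,-0.866,0,0],[0.07,-0.85,0,0]],
])

```text
time_s: 12.05
position: [0.5305, -0.2927, 0.2558]
orientation: [-0.001, -0.094, 0.996, 0.001]
contact_force: [0.3, -0.5, -3.4]
finger_gap: 0.0589
finger_force: 12.0
```

Call:
step_arm([
  [[0,0,0,0],[0,0,0,0]],
])

```text
time_s: 12.25
position: [0.5303, -0.2915, 0.2557]
orientation: [-0.001, -0.093, 0.996, 0.001]
contact_force: [-0.4, 1.1, -2.5]
finger_gap: 0.0584
finger_force: 12.0
```

```bash
python3 go.py .5304 -.2913 .250
python3 look.py c6 140 110 260 200
```

```text
pos [ 0.5303 -0.2915  0.2557] yaw(y axis)  10.72 q6 -2.37 t 12.25
rows total (unit 40mm): [-0.003  0.005  0.141] F [-0.4  1.1 -2.5] gap 0.05844106798789161
scale 5
```

View pics/c6.png

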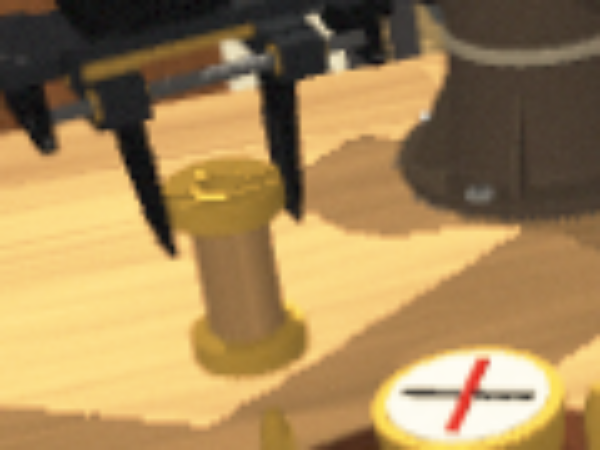

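Spool held upright (top face crop px ~224,178; lower flange ~248,348), spindle tip at (275,410). I check the spool's position in the grip.

```bash
python3 - <<'E'
import pickle
from h import *
g=pickle.load(open("d0.pkl","rb"))["scene"]
th=np.linspace(0,6.28,60)
m=lambda z:np.c_[.029*np.cos(th),.029*np.sin(th),0*th+z]
def box(x,y,z):
    q=(proj(g,m(z)+[x,y,0])-[140,110]+.5)*5-.5; return np.r_[q.min(0),q.max(0)]
def f(p):
    a=box(p[0],p[1],p[2]+.096);b=box(p[3],p[4],p[2]); return [a[0]-163,a[2]-285,a[1]-158,b[3]-377,b[0]-190,b[2]-310,(p[2]-.1787)*3000]
r=least_squares(f,[.53,-.29,.179,.53,-.29]);print(r.x.round(4),np.round(r.fun,1))
print("tip",(proj(g,[[.5304,-.2913,.142]])-[140,110]+.5)*5-.5)
for t in(-5,0,5):
  print(t)
E
```

```text
[ 0.5336 -0.2891  0.1788  0.525  -0.2934] [-0.2  0.2 -0.   0.2  2.5 -2.5  0.2]
tip [[269.40537326 410.82492685]]
-5
0
5
```

Call:
step_arm([
  [[0,0,0.2,0],[0,0,0.2,0],[0,0,0.2,0],[0,0,0.2,0],[0,0,0.1,0],[0,0,0.1,0],[0,0,0.1,0],[0,0,0.1,0],[0,0,0.1,0],[0,0,0,0]],
])

```text
time_s: 13.3
position: [0.5306, -0.2912, 0.2045]
orientation: [-0.0, -0.094, 0.996, 0.0]
contact_force: [-0.5, 0.1, -2.3]
finger_gap: 0.0589
finger_force: 12.0
```

```bash
python3 go.py .5304 -.2913 .110
python3 - <<'E'
from workcell import get_image
import cv2,numpy as np
t=get_image("top")["img"][190:270,400:500,::-1];s=get_image("scene")["img"][130:230,150:250,::-1]
cv2.imwrite("pics/c7.png",np.hstack([cv2.resize(s,(400,400)),cv2.resize(t,(400,400))]))
E
```

```text
pos [ 0.5306 -0.2912  0.2045] yaw(y axis)  10.79 q6 -2.37 t 13.3
rows total (unit 40mm): [ 0.004 -0.004  2.362] F [-0.5  0.1 -2.3] gap 0.0588864451843674
```

View pics/c7.png

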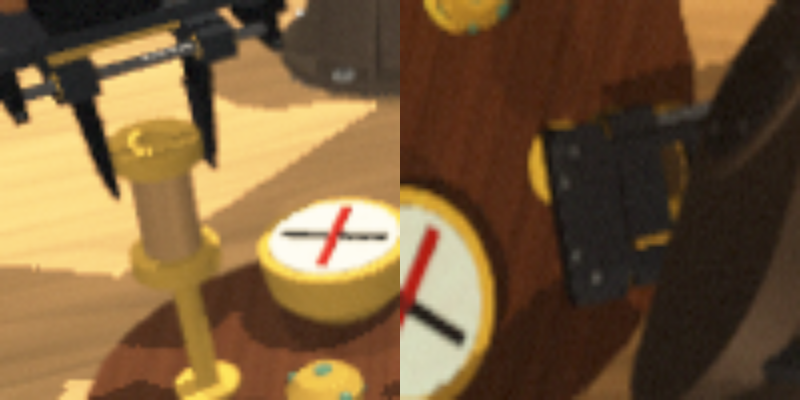

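The spindle enters the bore (lower flange crop px 176,255, spindle below at 190,300), with no contact force. Lowering on.

Call:
step_arm([
  [[0,0,0.15,0],[0,0,0.15,0],[0,0,0.15,0],[0,0,0.15,0],[0,0,0.15,0],[0,0,0.15,0],[0,0,0.15,0],[0,0,0.15,0],[0,0,0,0]],
])

```text
time_s: 14.3
position: [0.5305, -0.2911, 0.1561]
orientation: [-0.0, -0.094, 0.996, 0.0]
contact_force: [0.4, 0.1, -2.3]
finger_gap: 0.059
finger_force: 12.0
```

Call:
step_arm([
  [[0,0,0.2,0],[0,0,0.2,0],[0,0,0.2,0],[0,0,0.2,0],[0,0,0.15,0],[0,0,0.1,0],[0,0,0,0]],
])

```text
time_s: 15.0
position: [0.5306, -0.2911, 0.1144]
orientation: [-0.0, -0.094, 0.996, 0.0]
contact_force: [-0.5, 0.1, -2.3]
finger_gap: 0.0584
finger_force: 12.0
```

Call:
step_arm([
  [[0,0,0.06,0],[0,0,0.05,0],[0,0,0.03,0],[0,0,0,0],[0,0,0,0]],
])

```text
time_s: 15.5
position: [0.5308, -0.2913, 0.1095]
orientation: [0.0, -0.094, 0.996, -0.0]
contact_force: [-0.1, 0.3, -2.5]
finger_gap: 0.059
finger_force: 12.0
```

Call:
step_arm([
  [[0,0,0.03,0],[0,0,0.02,0],[0,0,0,0],[0,0,0,0]],
])

```text
time_s: 15.9
position: [0.5314, -0.2918, 0.1085]
orientation: [0.001, -0.094, 0.996, -0.001]
contact_force: [-0.7, -0.4, 6.9]
finger_gap: 0.0586
finger_force: 12.0
```

Home on the collar (contact at the expected height). Release and rise.

Call:
step_arm([
  [[0,0,0,0],[0,0,0,0],[0,0,0,0],[0,0,0,0],[0,0,0,0],[0,0,0,0],[0,0,0,0]],
], jaw=1)

```text
time_s: 16.6
position: [0.5307, -0.2912, 0.1073]
orientation: [-0.0, -0.094, 0.996, 0.0]
contact_force: [0.2, 0.0, 0.4]
finger_gap: 0.0946
finger_force: 0.0
```

Call:
step_arm([
  [[0,0,-0.2,0],[0,0,-0.4,0],[0,0,-0.6,0],[0,0,-0.6,0],[0,0,-0.6,0],[0,0,-0.6,0],[0,0,-0.4,0],[0,0,-0.2,0],[0,0,0,0]],
])

```text
time_s: 17.5
position: [0.5309, -0.2914, 0.2525]
orientation: [0.001, -0.094, 0.996, -0.001]
contact_force: [-0.6, -0.1, -0.3]
finger_gap: 0.0948
finger_force: 0.0
```

```bash
python3 go.py .5666 .1498 .2525
```

```text
pos [ 0.5309 -0.2914  0.2525] yaw(y axis)  10.8 q6 -2.37 t 17.5
rows total (unit 40mm): [-2.9420e+00  1.0667e+01 -9.0000e-03] F [-0.6 -0.1 -0.3] gap 0.09478625117982516
```

Call:
step_arm([
  [[-0.245,0.89,0,0],[-0.245,0.89,0,0],[-0.245,0.89,0,0],[-0.245,0.89,0,0],[-0.245,0.89,0,0],[-0.245,0.89,0,0],[-0.245,0.89,0,0],[-0.245,0.89,0,0],[-0.245,0.89,0,0],[-0.245,0.89,0,0]],
])

```text
time_s: 18.5
position: [0.5599, 0.0783, 0.2504]
orientation: [-0.001, -0.094, 0.996, 0.0]
contact_force: [0.0, -0.4, -0.3]
finger_gap: 0.0949
finger_force: 0.0
```

Call:
step_arm([
  [[-0.245,0.89,0,0],[-0.247,0.88,0,0],[0,0,0.3,0],[0,0,0.3,0],[0,0,0,0]],
])

```text
time_s: 19.0
position: [0.5654, 0.1492, 0.2249]
orientation: [-0.002, -0.094, 0.996, -0.0]
contact_force: [-0.4, -0.1, 0.5]
finger_gap: 0.0954
finger_force: 0.0
```

```bash
python3 go.py .5666 .1498 .1308
```

```text
pos [0.5654 0.1492 0.2249] yaw(y axis)  10.77 q6 -1.614 t 19.0
rows total (unit 40mm): [-0.042  0.01   2.353] F [-0.4 -0.1  0.5] gap 0.09537620994478369
```

Call:
step_arm([
  [[-0.03,0,0.5,0],[0,0,0.5,0],[0,0,0.5,0],[0,0,0.5,0],[0,0,0.35,0],[0,0,0,0],[0,0,0,0]],
])

```text
time_s: 19.7
position: [0.5678, 0.1494, 0.1337]
orientation: [-0.0, -0.093, 0.996, 0.0]
contact_force: [-0.0, 0.9, -0.8]
finger_gap: 0.0949
finger_force: 0.0
```

Call:
step_arm([
  [[0,0,0,0],[0,0,0,0],[0,0,0,0],[0,0,0,0],[0,0,0,0],[0,0,0,0],[0,0,0,0],[0,0,0,0]],
], jaw=0, newtons=15)

```text
time_s: 20.5
position: [0.5676, 0.1504, 0.1335]
orientation: [0.0, -0.094, 0.996, 0.0]
contact_force: [-1.9, 0.4, 2.7]
finger_gap: 0.0587
finger_force: 15.0
```

Call:
step_arm([
  [[0.085,0,-0.18,0],[0.085,0,-0.18,0],[0.085,0,-0.18,0],[0.085,0,-0.18,0],[0.085,0,-0.18,0],[0.085,0,-0.18,0],[0,0,-0.5,0],[0,0,-0.8,0],[0,0,-0.8,0],[0,0,-0.6,0]],
])

```text
time_s: 21.5
position: [0.5475, 0.1464, 0.2871]
orientation: [0.001, -0.094, 0.996, 0.0]
contact_force: [-0.4, 0.2, -3.3]
finger_gap: 0.0586
finger_force: 15.0
```

```bash
python3 go.py .4593 .038 .285
```

```text
pos [0.5475 0.1464 0.2871] yaw(y axis)  10.8 q6 -1.615 t 21.5
rows total (unit 40mm): [ 2.673 -2.249  0.047] F [-0.4  0.2 -3.3] gap 0.05860646648471795
```

Call:
step_arm([
  [[0.53,-0.45,0,0],[0.53,-0.45,0,0],[0.53,-0.45,0,0],[0.54,-0.45,0,0],[0.54,-0.45,0,0],[0,0,0,0]],
])

```text
time_s: 22.1
position: [0.4575, 0.0365, 0.2852]
orientation: [-0.0, -0.093, 0.996, -0.0]
contact_force: [0.1, 0.0, -2.8]
finger_gap: 0.0586
finger_force: 15.0
```

Call:
step_arm([
  [[0,0,0.6,0],[0,0,0.7,0],[0,0,0.7,0],[0,0,0.7,0],[0,0,0.7,0],[0,0,0.7,0],[0,0,0.5,0],[0,0,0.1,0],[0,0,0,0]],
])

```text
time_s: 23.0
position: [0.4597, 0.0382, 0.0966]
orientation: [-0.0, -0.094, 0.996, 0.0]
contact_force: [0.6, 0.5, -2.2]
finger_gap: 0.0586
finger_force: 15.0
```

Call:
step_arm([
  [[0,0,0.08,0],[0,0,0.08,0],[0,0,0.08,0],[0,0,0.06,0],[0,0,0,0]],
], newtons=8)

```text
time_s: 23.5
position: [0.4594, 0.038, 0.0845]
orientation: [-0.0, -0.094, 0.996, 0.0]
contact_force: [-0.3, -0.4, -3.2]
finger_gap: 0.0586
finger_force: 8.0
```

Call:
step_arm([
  [[0,0,0.05,0],[0,0,0,0]],
])

```text
time_s: 23.7
position: [0.4602, 0.038, 0.0831]
orientation: [0.001, -0.094, 0.996, -0.0]
contact_force: [-1.0, 1.1, 5.3]
finger_gap: 0.0587
finger_force: 8.0
```

Call:
step_arm([
  [[0,0,0.05,0],[0,0,0,0],[0,0,0,0]],
])

```text
time_s: 24.0
position: [0.4604, 0.038, 0.0814]
orientation: [0.001, -0.094, 0.996, -0.0]
contact_force: [0.1, -0.1, 7.7]
finger_gap: 0.0589
finger_force: 8.0
```

Call:
step_arm([
  [[0,0,0,0],[0,0,0,0],[0,0,0,0],[0,0,0,0],[0,0,0,0],[0,0,0,0]],
], jaw=0.72)

```text
time_s: 24.6
position: [0.4595, 0.038, 0.0806]
orientation: [-0.0, -0.094, 0.996, 0.0]
contact_force: [0.7, -0.8, 0.6]
finger_gap: 0.0684
finger_force: 0.0
```

```bash
python3 go.py .4933 .0455 .0769; python3 look.py c8 220 110 340 210
```

```text
pos [0.4595 0.038  0.0806] yaw(y axis)  10.79 q6 -1.82 t 24.6
rows total (unit 40mm): [-0.865  0.025  0.092] F [ 0.7 -0.8  0.6] gap 0.06842269154476499
scale 5
```

View pics/c8.png

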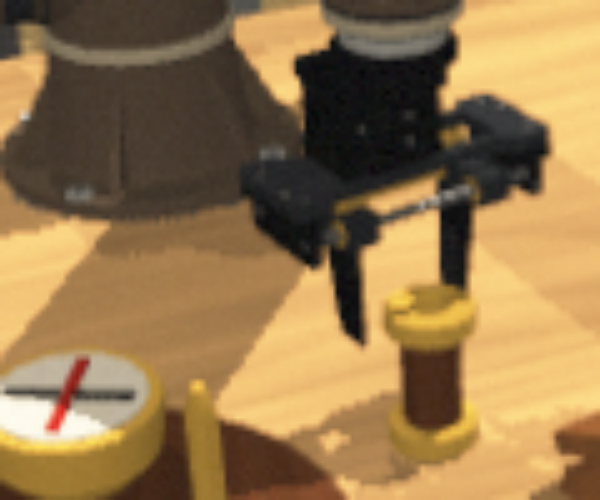

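The dark spool stands upright (top face crop px 430,304).

```bash
python3 - <<'E'
import pickle
from h import *
g=pickle.load(open("d0.pkl","rb"))["scene"]
th=np.linspace(0,6.28,60)
m=lambda z:np.c_[.029*np.cos(th),.029*np.sin(th),0*th+z]
def box(x,y,z):
    q=(proj(g,m(z)+[x,y,0])-[220,110]+.5)*5-.5; return np.r_[q.min(0),q.max(0)]
def f(p):
    a=box(*p,.096);b=box(*p,0.0); return [a[0]-383,a[2]-477,a[1]-284,b[3]-461,b[0]-389,b[2]-479]
r=least_squares(f,[.5,.04]);print(r.x.round(4),np.round(r.fun,1))
import subprocess;print(subprocess.run(["python3","go.py",*map(str,r.x),".0769"],capture_output=True,text=True).stdout)
E
```

```text
[0.4858 0.0458] [-0.4  0.5 -1.4  1.1 -0.4  0.4]
pos [0.4595 0.038  0.0806] yaw(y axis)  10.79 q6 -1.82 t 24.65
rows total (unit 40mm): [-0.682  0.068  0.092] F [-0.2  0.2 -0.7] gap 0.06826712470555069
```

Call:
step_arm([
  [[0,0,0,0],[0,0,0.04,0],[-0.17,0.02,0.05,0],[-0.17,0.02,0,0],[-0.17,0.02,0,0],[-0.17,0,0,0],[0,0,0,0]],
], jaw=0.9)

```text
time_s: 25.35
position: [0.4868, 0.0457, 0.077]
orientation: [0.0, -0.094, 0.996, -0.0]
contact_force: [0.0, -0.5, 0.8]
finger_gap: 0.0853
finger_force: 0.0
```

Call:
step_arm([
  [[0,0,0,0],[0,0,0,0],[0,0,0,0],[0,0,0,0],[0,0,0,0],[0,0,0,0],[0,0,0,0],[0,0,0,0]],
], jaw=0, newtons=12)

```text
time_s: 26.15
position: [0.4859, 0.0454, 0.0771]
orientation: [0.0, -0.094, 0.996, -0.0]
contact_force: [-0.2, -2.5, 2.1]
finger_gap: 0.0588
finger_force: 12.0
```

Call:
step_arm([
  [[0,0,-0.3,0],[0,0,-0.6,0],[0,0,-0.7,0],[0,0,-0.7,0],[0,0,-0.7,0],[0,0,-0.7,0],[0,0,-0.6,0],[0,0,-0.2,0],[0,0,0,0],[0,0,0,0]],
])

```text
time_s: 27.15
position: [0.4852, 0.0455, 0.2558]
orientation: [-0.001, -0.094, 0.996, 0.0]
contact_force: [-0.5, 0.1, -3.1]
finger_gap: 0.0587
finger_force: 12.0
```

```bash
python3 go.py .5827 -.1295 .255
```

```text
pos [0.4852 0.0455 0.2558] yaw(y axis)  10.79 q6 -1.801 t 27.15
rows total (unit 40mm): [-1.574 -4.755  0.013] F [-0.5  0.1 -3.1] gap 0.05870025345183513
```

Call:
step_arm([
  [[-0.2,-0.595,0,0],[-0.2,-0.6,0,0],[-0.2,-0.6,0,0],[-0.2,-0.6,0,0],[-0.2,-0.6,0,0],[-0.2,-0.6,0,0],[-0.2,-0.6,0,0],[-0.17,-0.56,0,0],[0,0,0,0],[0,0,0,0]],
])

```text
time_s: 28.15
position: [0.5825, -0.1296, 0.2552]
orientation: [-0.001, -0.094, 0.996, 0.001]
contact_force: [-0.5, -1.2, -3.9]
finger_gap: 0.0585
finger_force: 12.0
```

```bash
python3 go.py .5827 -.1295 .2045
```

```text
pos [ 0.5825 -0.1296  0.2552] yaw(y axis)  10.75 q6 -2.088 t 28.15
rows total (unit 40mm): [-7.000e-03 -1.000e-03  1.267e+00] F [-0.5 -1.2 -3.9] gap 0.05845068341625865
```

Call:
step_arm([
  [[0,0,0.2,0],[0,0,0.2,0],[0,0,0.2,0],[0,0,0.2,0],[0,0,0.1,0],[0,0,0.1,0],[0,0,0.1,0],[0,0,0.1,0],[0,0,0.1,0],[0,0,0,0]],
])

```text
time_s: 29.15
position: [0.5829, -0.1296, 0.2045]
orientation: [-0.0, -0.094, 0.996, 0.0]
contact_force: [0.4, -0.1, -3.3]
finger_gap: 0.0591
finger_force: 12.0
```

```bash
python3 go.py .5827 -.1295 .109;  python3 - <<'E'
from workcell import get_image
import cv2,numpy as np
s=get_image("scene")["img"][130:255,170:295,::-1]
cv2.imwrite("pics/c9.png",cv2.resize(s,(600,600)))
E
```

```text
pos [ 0.5829 -0.1296  0.2045] yaw(y axis)  10.79 q6 -2.089 t 29.15
rows total (unit 40mm): [2.000e-03 2.000e-03 2.387e+00] F [ 0.4 -0.1 -3.3] gap 0.05910854544688361
```

View pics/c9.png

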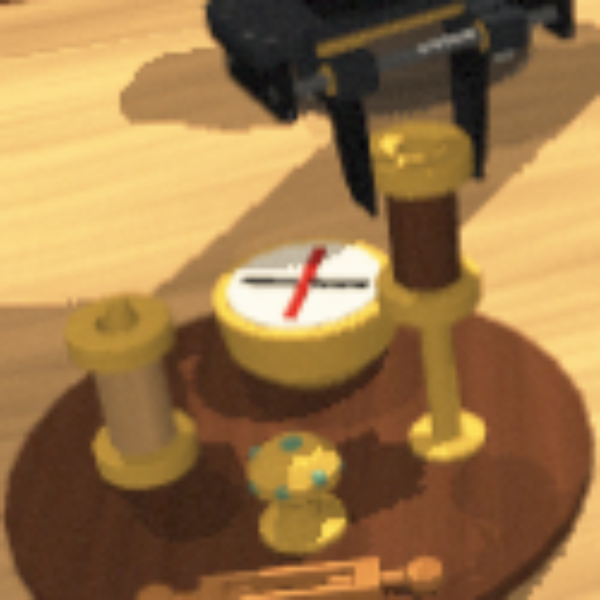

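The light spool is home on its spindle (crop px 130,390, tip out of the bore at 120,312). The dark one is over the other spindle (lower flange at 430,290, spindle below at 440,370). Lowering on.

Call:
step_arm([
  [[0,0,0.15,0],[0,0,0.15,0],[0,0,0.15,0],[0,0,0.15,0],[0,0,0.15,0],[0,0,0.15,0],[0,0,0.15,0],[0,0,0.15,0],[0,0,0,0]],
])

```text
time_s: 30.1
position: [0.5828, -0.1295, 0.1561]
orientation: [-0.001, -0.094, 0.996, 0.0]
contact_force: [-0.7, 0.5, -2.7]
finger_gap: 0.0586
finger_force: 12.0
```

Call:
step_arm([
  [[0,0,0.2,0],[0,0,0.2,0],[0,0,0.2,0],[0,0,0.2,0],[0,0,0.15,0],[0,0,0.1,0],[0,0,0,0]],
])

```text
time_s: 30.8
position: [0.5829, -0.1296, 0.1144]
orientation: [-0.0, -0.094, 0.996, 0.0]
contact_force: [-0.1, -0.7, -1.7]
finger_gap: 0.0588
finger_force: 12.0
```

Call:
step_arm([
  [[0,0,0.06,0],[0,0,0.05,0],[0,0,0.03,0],[0,0,0.03,0],[0,0,0.02,0],[0,0,0,0],[0,0,0,0]],
])

```text
time_s: 31.5
position: [0.5836, -0.13, 0.1087]
orientation: [0.001, -0.094, 0.996, -0.0]
contact_force: [-2.2, -2.0, 7.0]
finger_gap: 0.0587
finger_force: 12.0
```

Contact at the collar, so I release and rise.

Call:
step_arm([
  [[0,0,0,0],[0,0,0,0],[0,0,0,0],[0,0,0,0],[0,0,0,0],[0,0,0,0],[0,0,0,0]],
], jaw=1)

```text
time_s: 32.2
position: [0.5831, -0.1296, 0.1074]
orientation: [-0.0, -0.094, 0.996, 0.0]
contact_force: [-0.8, 0.1, -0.1]
finger_gap: 0.0951
finger_force: 0.0
```

Call:
step_arm([
  [[0,0,-0.2,0],[0,0,-0.4,0],[0,0,-0.6,0],[0,0,-0.6,0],[0,0,-0.6,0],[0,0,-0.6,0],[0,0,-0.4,0],[0,0,-0.2,0],[0,0,0,0],[0,0,0,0]],
])

```text
time_s: 33.2
position: [0.5828, -0.1295, 0.2508]
orientation: [-0.0, -0.094, 0.996, 0.0]
contact_force: [-0.6, 0.2, -0.6]
finger_gap: 0.0952
finger_force: 0.0
```

```bash
python3 - <<'E'
from workcell import get_image
import cv2
s=get_image("scene")["img"][130:255,170:295,::-1]
cv2.imwrite("pics/c10.png",cv2.resize(s,(600,600)))
E
```

```text
(no output)
```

View pics/c10.png

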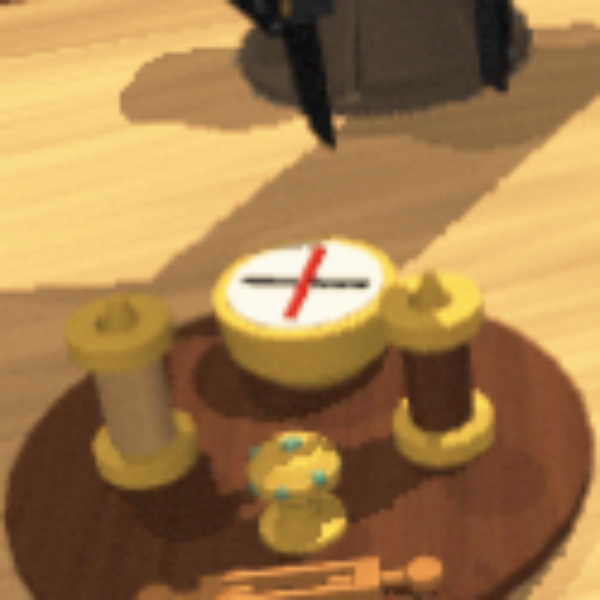

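Both spools are home and upright (tips at 120,312 and 432,290), with the gripper clear.

```bash
python3 -c "
from workcell import r
print(r.close_job())"
```

```text
the job is handed in; nothing more can be done
None
```

Both spools are mounted upright and home on their spindles and released, the brass goods were not touched, and the job is handed in at about 33 s; no verdict was shown.

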